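Index a drill guide off a hidden hole with its locating pin

TASK

Peg the drill guide onto the hole already drilled in the batten, which is out of sight under the guide: take the locating pin out of the bit stand and put it through the guide's wide bushing until its nose rests on the batten. With only light pressure, slide pin and guide together along the batten, towards the guide's narrow drill sleeve, feeling for the hole; when the nose drops in, push the pin fully home, its collar on the guide, and let go. Do not mark the batten by pressing or forcing the pin, and leave the other tools where they are.

Things in the scene. Friction and masses are not known exactly. Their poses are not given: they have to be found in the camera images.
- pin: steel locating pin upright in the bit stand: shank 10 mm across, 40 mm long, its lowest 5 mm tapering to a flat nose 6 mm across; then a steel collar 20 mm across, 4 mm thick; then a black round handle 22 mm across, 50 mm long. Origin at the centre of the nose's end, z up along the pin (underside of the collar at z = 40 mm). About 80 g.
- pin_grip (a point): where to grip the pin: on its axis in the handle, 74 mm above the nose's end, 34 mm above the underside of the collar. While the pin pushes the guide along, rubbing in the bushing can carry up to about 4 N of a downward push, so press the nose on the batten with some 6 to 8 N to feel the hole
- stand: wooden drill-bit stand fixed to the bench, 50 x 100 x 46 mm, the pin in a plain hole (12 mm wide, 42 mm deep) at its centre with the collar resting on its top; four drill bits stand 7 mm proud, 32 to 40 mm to either side of the pin along the stand's y. Origin at the centre of its underside.
- guide: white plastic drill guide, 60 mm wide, 130 mm long, 22 mm thick, lying loose on the batten; two cheeks reach 18 mm down the batten's sides with 1 mm of play on each side, so it can only slide along. Origin at the centre of the block's underside (on the batten's top face), y along its length towards the end with the drill sleeve, z up. About 0.2 kg.
- guide_bush (a point): centre of the mouth of the guide's wide bushing (a plain straight hole 11.6 mm wide, right through), in the guide's top face 22 mm above the batten and 45 mm from the guide's origin towards its -y end. The hole in the batten is hidden under the guide, 15 to 62 mm from the bushing's first place towards the guide's +y.
- batten: grey-brown composite batten 44 mm wide, top 40 mm above the bench, held fast between two black end supports 54 mm high. Origin on the bench midway between them, y along the batten as the guide's y. One square-edged hole, 12 mm wide, 20 mm deep, on the top's centre line, at no set distance from this origin. Rigid; over 25 N from the pin, down or sideways, marks it.
- dispenser: push dispenser of stainless screws, clear, 68 mm across and 124 mm tall with a black plunger; leave it alone. Origin at the centre of its underside.
- acrylic_box: empty open clear acrylic box, 100 x 140 x 70 mm; leave it alone. Origin at the centre of its underside.
- square: steel square lying flat, blade 200 x 30 mm along its y, stock 115 mm long along its x; leave it alone. Origin under the middle of the blade.
Things that resemble listed ones, but are neither listed nor needed, are in the scene too. What is meant by the guide is not purple or red, and is the larger of those in its own colour.

How it is judged (in metres and radians):
On the way:
1. the pin stands in the guide's bushing with its nose on the face of the batten (horizontal distance between pin and guide_bush below 0.004 m and height (world z) of pin between 0.037 and 0.042 m and contact force between pin and batten above 0.4 N), for 0.1 s.
At the end, for the whole second after the job is handed in: the pin is upright (within 3 degrees) through the guide's bushing and in the batten's hole, its collar on the guide (within 2.5 mm); the guide lies flat on the batten; both are at rest (horizontal distance between pin and guide_bush below 0.004 m and height (world z) of pin below 0.0225 m and angle between pin's own z axis and vertical below 0.06 rad and height (world z) of guide between 0.038 and 0.042 m and angle between guide's own z axis and vertical below 0.04 rad and z of pin in the frame of guide below -0.0155 m and x of guide in the frame of batten between -0.004 and 0.004 m and linear speed of each of pin, guide below 0.01 m/s); the robot touches nothing.
It fails at once if the batten is marked: more than 25 N between the pin and the batten (contact force between pin and batten above 25 N).
It fails at once if the dispenser, the acrylic box or the square is moved more than 15 mm (distance of any of dispenser, acrylic_box, square from where it was at the start of the episode above 0.015 m).
It also fails if it takes over 67 s, if anything falls off the work surface, if the arm or the gripper's body presses on something with over 40 N, if the wrist force passes 120 N, or if a joint passes its speed limit or range.

ROBOT

A 6-joint arm with a two-finger parallel gripper is mounted at the origin on the work surface. World frame = base frame: x ahead of the robot, y to its left, z up, the work surface at z = 0. Lengths are in mm, angles in degrees, forces in N, time in s.
With the tool pointing down it reaches from about 350 to 975 mm from the base axis. Payload 4.9 kg.
Tool frame: the origin (TCP) lies at the centre of the arm's flange, where the gripper is bolted on; the fingertips stand robot.tcp_to_tips ahead of it and the grasp point (between the pads) lies 155 mm ahead of it (robot.tcp_to_tips is the distance from the TCP to the fingertips, in mm); z points along the fingers, y is the direction in which the jaws open and shut (so a half turn about z gives the same grasp; the last joint's range is limited). The gripper opens to 85 mm and grips with 20 to 120 N. Pads are 22 mm wide; open, the fingers measure 114 mm over their backs; the gripper's body (76 mm by 85 mm) begins 54 mm behind the grasp point. The pads swing forward as they close: fully open they stand 13 mm farther back than shut.
Start: joints at [67.781, 3.019, 92.412, -0, 84.569, -6.818], TCP at [165.975, 602.541, 404.704] pointing down, gripper open.
Joint ranges: [-172.51, 172.51], [-57.92, 126.97], [3.15, 148.05], [-58.71, 238.71], [5.1, 150.11], [-179.66, 179.66]. Speed limits (degrees/s): [147.25, 147.25, 180, 180, 180, 180].

INTERFACE

Orientations are given as [roll, pitch, yaw] about the fixed x, y, z axes, in that order (R = Rz(yaw) Ry(pitch) Rx(roll)).
In Python, from bench import robot gives the robot as it stands. The module is installed in compiled form; this text tells all that it offers.
- The arm moves only by the tool drive_tool, never from a script. Its argument "moves" is a list of rows, each a list of 2 entries, a list of its own where there are three numbers: the shift along the world's x, y, z each as a share of 500 mm, from -1 to 1, then the turn about the world's z as a share of 1.5 rad, from -1 to 1. A call has 1 to 5 rows; each row is the pose to reach, as a shift and turn from the pose commanded when the call began; what a row does not reach only later rows make up. A row lasts 1/12 s, in which the tool goes at most 41.7 mm and 7.16 degrees, less where a joint would pass 70% of its speed; a pose out of reach is approached as far as the arm can. A call with a number of a shift or a turn outside -1 to 1 is refused whole. A call with a gripper value outside its range is refused whole. "gripper" is the opening, from 0 (shut) to 1 (fully open), set as the call begins (left out, the last holds). The fingers move at their own pace and stop on an object; "squeeze" is the grip in N (left out, the last holds). Time passes only in rows, so rows that repeat a pose let the fingers close. It gives the time, the measured TCP pose, the force and the opening at its end, in the units of the state.
- robot.observe(): the state, without advancing time (a new reading comes with each control period).
- robot.capture(name): name is "scene" or "top" or "wrist"; returns (picture, depth): 480x640x3 uint8, red, green, blue; 480x640 float32, mm along the optical axis (not along the pixel's ray), 0 where there is no reading.
- robot.camera_params(name): a dict with "fovy" (degrees; the focal length in pixels is half the picture's height over the tangent of half this angle, whatever the lens; pixels are square), "cx", "cy" (the principal point, pixels), "extrinsics" (4x4, takes a point from camera to world coordinates); the wrist camera has in their place "mount" (4x4, takes a point from camera to tool coordinates, whose origin is the TCP and whose axes are the flange's). Camera axes: x right, y up, looking along -z (the intrinsics and any distortion apply to the point x, -y, -z); pixel columns grow to the right and rows downward; lengths in mm; the calibration is good to about 2 mm. A picture is of the moment at which its call begins: read the wrist's pose just before it. camera_params takes no time and is no camera call.
- robot.finish_job(): hands the job in, once; it reports no verdict.
Trained networks look in the newest picture that a camera, given by its name, has taken for a name from the list of things; names that differ only in an ending like _2 or _b are one class to them, and where a whole thing is asked for, a point or a joint stands for the part that bears it (a point fixed in the world has none). Each returns a list of dicts, best first, with "score" (0 to 1); they miss things now and then, are a little off and sometimes report something else, mostly with a low value. They report only what shows in the picture. A call takes as long as a camera call. They do not tell look-alikes from the thing itself.
- robot.boxes_of(camera, target): "xyz" ([x, y, z] in mm, in world coordinates, good to about 4 mm: the middle of the surface that is visible of it).
- robot.regions_of(camera, target): "region" (480x640 bool, what is visible of it).
The state is a dict: "time_s": time; "joints": joint angles; "joint_vel": joint speeds; "tau": joint torques, N m; "tool_pos": TCP position; "tcp_rot": TCP orientation; "force": force on the tool from outside, world axes, zero at the start; "torque": the same for the moment, N m; "grip_width": opening from 0.0 (shut) to 1.0 (fully open).
Only numpy, scipy, OpenCV 4.12 (cv2) and the standard library are available. Lean on these libraries where they do the work, as an engineer would, in place of code of your own. Each camera call takes 0.05 s, during which the arm holds its last target.

## Working session

There is one attempt and no reset: what is moved stays moved. The work goes in short steps, Python scripts to look and compute and a tool call to move; the robot and the scene stay as the last step left them, time stands still between calls to the robot, and variables do not carry over. Pictures are saved under pics/ and viewed, and the job is handed in when it is done.

Besides the shell and the picture viewer there is one more tool, called after ">>>" in YAML: its name, and indented under it one key for each argument. drive_tool: Moves the arm, as the interface text tells. Shift numbers are shares of 500 mm and turn numbers shares of 1.5 rad, none past 1 either way. Its arguments: {"type":"object","properties":{"moves":{"type":"array","items":{"type":"array"}},"gripper":{"type":"number"},"squeeze":{"type":"number"}},"required":["moves"]}

```bash
mkdir -p pics; ls
python3 - <<'E'
from bench import robot
import cv2,json
s=robot.observe();print(s);print(robot.tcp_to_tips)
for c in ["scene","top","wrist"]:
    p,d=robot.capture(c); cv2.imwrite(f"pics/{c}0.png",p[:,:,::-1]); print(c,robot.camera_params(c))
E
```

```text
pics
{'time_s': 0.0, 'joints': array([ 6.77791822e+01,  3.05633173e+00,  9.24919711e+01, -2.90003004e-04,
        8.45676531e+01, -6.81762321e+00]), 'joint_vel': array([-0.01102827, -0.01987658, -0.01482591,  0.0910832 ,  0.10162492,
        0.05913102]), 'tau': array([-6.26243855e-04, -3.93680012e+01, -3.70179248e+01, -1.15987314e-04,
        7.08090258e-03,  2.49888609e-05]), 'tool_pos': array([165.89811642, 602.30200599, 403.47394641]), 'tcp_rot': array([-1.7988483e+02, -1.3478447e-02,  1.6459682e+02]), 'force': array([-0.48779007, -0.3760055 ,  0.70978548]), 'torque': array([ 0.00482851, -0.03385066, -0.00667185]), 'grip_width': 1.0004494629512253}
173.4
scene {'fovy': 50.84656106214877, 'cx': 314.5255337827833, 'cy': 242.01581302297677, 'extrinsics': array([[-8.08681438e-01, -4.51037602e-01,  3.77623376e-01,
         9.99386253e+02],
       [ 5.88163289e-01, -6.30786039e-01,  5.06135277e-01,
         3.54340420e+02],
       [ 9.91351171e-03,  6.31406410e-01,  7.75388720e-01,
         8.26159173e+02],
       [ 0.00000000e+00,  0.00000000e+00,  0.00000000e+00,
         1.00000000e
[... 181 characters left out ...]
12e+02],
       [-9.99928485e-01,  8.81922875e-03,  8.07745190e-03,
        -1.27730774e+02],
       [ 9.20100122e-03,  1.35853488e-01,  9.90686212e-01,
         1.39687056e+03],
       [ 0.00000000e+00,  0.00000000e+00,  0.00000000e+00,
         1.00000000e+00]])}
wrist {'fovy': 59.14650504050529, 'cx': 318.6464816740363, 'cy': 241.4100451903573, 'mount': array([[-5.12081075e-05,  9.53585194e-01,  3.01123354e-01,
         7.72356480e+01],
       [ 9.99999560e-01,  3.30839399e-04, -8.77631920e-04,
         9.43046356e-01],
       [-9.36520275e-04,  3.01123177e-01, -9.53584792e-01,
         3.00632024e+01],
       [ 0.00000000e+00,  0.00000000e+00,  0.00000000e+00,
         1.00000000e+00]])}
```

View pics/scene0.png

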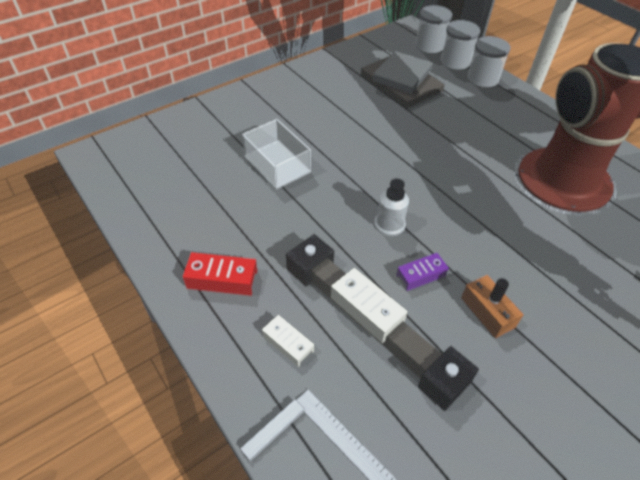

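View pics/top0.png

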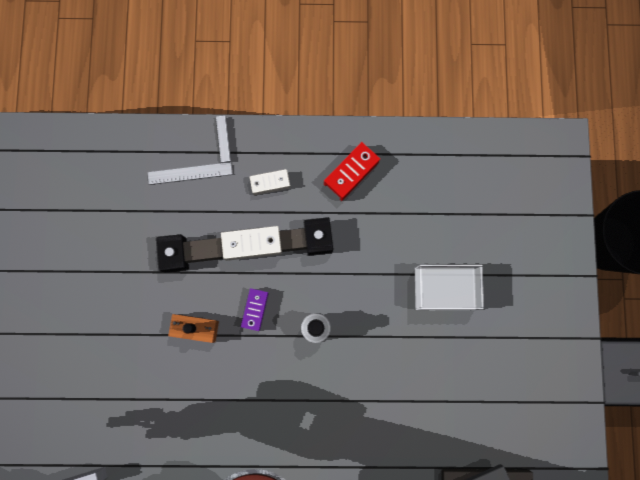

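View pics/wrist0.png

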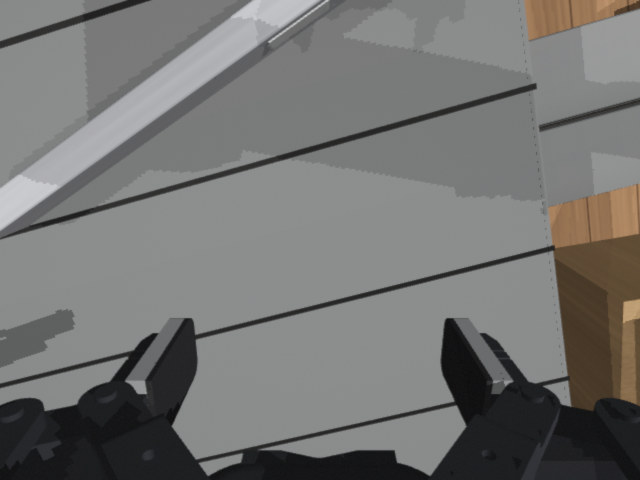

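The scene image shows the guide (white, larger) at ~(368,302) and the pin in the stand at ~(492,303). In the top image the guide is at ~(251,242), the stand at ~(192,328), the dispenser at ~(316,328) and the square at top left. I'll zoom in and measure.

```bash
cat > h.py <<'E'
import numpy as np, cv2
from bench import robot
from scipy.spatial.transform import Rotation as R
def T_cam(c,s=None):
    P=robot.camera_params(c)
    if c!="wrist": return P["extrinsics"],P
    s=s or robot.observe()
    T=np.eye(4);T[:3,:3]=R.from_euler('xyz',s["tcp_rot"],degrees=True).as_matrix();T[:3,3]=s["tool_pos"]
    return T@P["mount"],P
def world(d,T,P,us=None,vs=None):
    f=240/np.tan(np.radians(P["fovy"]/2))
    if us is None: us,vs=np.meshgrid(np.arange(640),np.arange(480)); 
    z=d
    p=np.stack([(us-P["cx"])/f*z,-(vs-P["cy"])/f*z,-z],-1)
    return p@T[:3,:3].T+T[:3,3]
def onplane(u,v,zw,T,P):
    f=240/np.tan(np.radians(P["fovy"]/2))
    r=T[:3,:3]@np.array([(u-P["cx"])/f,-(v-P["cy"])/f,-1]);o=T[:3,3]
    return o+r*(zw-o[2])/r[2]
def proj(p,T,P):
    f=240/np.tan(np.radians(P["fovy"]/2))
    q=T[:3,:3].T@(np.array(p)-T[:3,3]);return P["cx"]+f*q[0]/-q[2],P["cy"]-f*q[1]/-q[2]
E
python3 - <<'E'
from h import *
for c in ["top","scene"]:
    p,d=robot.capture(c);np.savez(f"{c}0.npz",p=p,d=d)
    T,P=T_cam(c)
    for t in ["pin","pin_grip","stand","guide","guide_bush","batten","dispenser","square"]:
        print(c,t,[(np.round(b["xyz"]),round(b["score"],2)) for b in robot.boxes_of(c,t)])
    if c=="top": im=cv2.resize(p[190:350,140:350],None,fx=3.8,fy=3.75,interpolation=cv2.INTER_CUBIC)
    else: im=cv2.resize(p[230:410,280:530],None,fx=3.2,fy=3.2,interpolation=cv2.INTER_CUBIC)
    cv2.imwrite(f"pics/{c}z.png",im[:,:,::-1])
    W=world(d,T,P); print(np.round(W[242,245]),d[242,245])
E
```

```text
top pin [(array([434., 136.,  45.]), 0.52), (array([430., 142., 101.]), 0.5)]
top pin_grip [(array([426., 144., 100.]), 0.48), (array([625.,  17.,  61.]), 0.2)]
top stand [(array([434., 136.,  45.]), 0.75)]
top guide [(array([ 803., -209.,   37.]), 0.98), (array([619.,  17.,  66.]), 0.95), (array([769., -27.,  28.]), 0.88), (array([476.,   6.,  26.]), 0.56)]
top guide_bush [(array([472.,   6.,  31.]), 0.88), (array([ 797., -215.,   36.]), 0.66), (array([625.,  16.,  62.]), 0.64), (array([774., -25.,  24.]), 0.62)]
top batten [(array([618., 102.,  53.]), 0.83)]
top dispenser [(array([ 433., -134.,   83.]), 0.94)]
top square [(array([804., 128.,   3.]), 0.67)]
[625.  26.  62.] 1347.9735
scene pin [(array([442., 149.,  84.]), 0.88)]
scene pin_grip [(array([442., 149.,  85.]), 0.67)]
scene stand [(array([445., 157.,  44.]), 0.61), (array([811., 121.,   3.]), 0.25)]
scene guide [(array([784., -16.,  21.]), 0.87), (array([635.,  21.,  60.]), 0.75), (array([477.,  15.,  28.]), 0.69)]
scene guide_bush [(array([633.,  21.,  60.]), 0.9), (array([781., -18.,  25.]), 0.89), (array([ 806., -207.,   38.]), 0.82), (array([477.,  10.,  23.]), 0.66)]
scene batten [(array([627., 123.,  38.]), 0.94)]
scene dispenser [(array([ 448., -122.,   73.]), 0.86)]
scene square [(array([809., 122.,   1.]), 0.77)]
[ 716. -270.    0.] 1063.0586
```

View pics/topz.png

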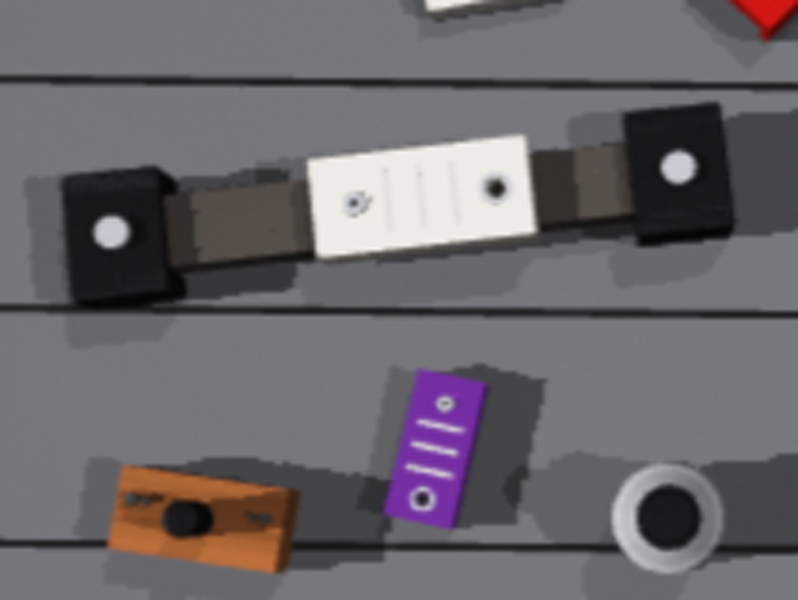

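View pics/scenez.png

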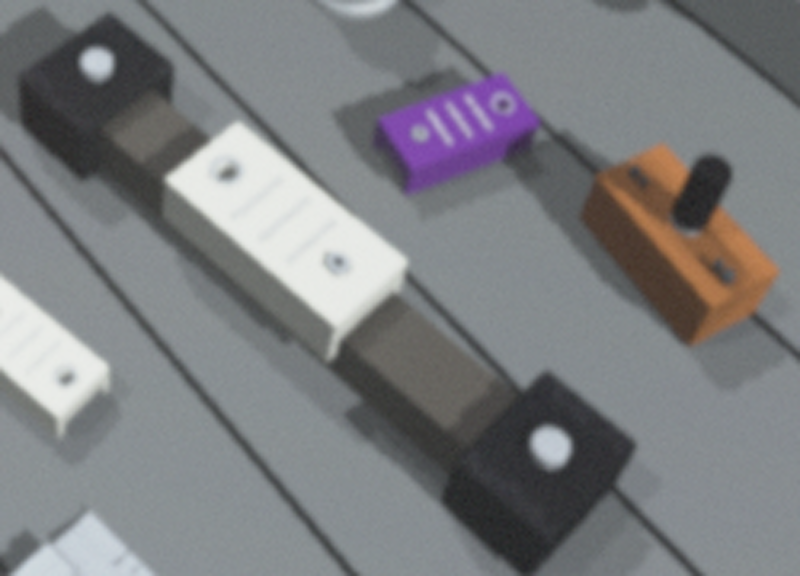

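Run:
```python
from h import *
T,P=T_cam("top")
f=lambda u,v,z:onplane(140+u/3.8,190+v/3.75,z,T,P).round(1)
b=f(496,188,62);s=f(355,204,62)
print("top bush",b,"sleeve",s,np.degrees(np.arctan2(*(s-b)[[1,0]])))
print("screws",f(110,232,54),f(678,167,54))
print("handle top", f(187,519,46+54))
st=[f(u,v,46) for u,v in [(122,465),(298,491),(283,572),(110,548)]];print("stand",st,np.mean(st,0))
T,P=T_cam("scene")
g=lambda u,v,z:onplane(280+u/3.2,230+v/3.2,z,T,P).round(1)
b=g(226,169,62);s=g(337,262,62)
print("scene bush",b,"sleeve",s,np.degrees(np.arctan2(*(s-b)[[1,0]])))
print("screws",g(550,446,54),g(96,62,54))
print("handle top",g(713,162,100))
```

```text
top bush [629.3 -31.3  62. ] sleeve [618.8  52.5  62. ] 97.1418457740348
screws [601.5 199.4  54. ] [ 644.5 -139.9   54. ]
handle top [429.7 137.7 100. ]
stand [array([461.5, 188.4,  46. ]), array([446.8,  83.7,  46. ]), array([398.7,  91.1,  46. ]), array([412.1, 193.4,  46. ])] [429.775 139.15   46.   ]
scene bush [630.1 -28.   62. ] sleeve [619.2  55.9  62. ] 97.40221118430249
screws [598.5 199.4  54. ] [ 641.4 -139.9   54. ]
handle top [428.4 143.1 100. ]
```

>>> drive_tool:
  moves:
    - [[0.2,-0.35,-0.04],0.26]
    - [[0.2,-0.35,-0.04],0.26]
    - [[0.2,-0.35,-0.04],0.26]
    - [[0.2,-0.35,-0.04],0.26]
    - [[0.2,-0.35,-0.04],0.26]
  gripper: 1
  squeeze: 60

```text
time_s: 1.47
tool_pos: [266.5, 425.7, 384.5]
tcp_rot: [-180.0, 0.0, -173.0]
force: [1.6, 0.4, 0.5]
grip_width: 1.001
```

>>> drive_tool:
  moves:
    - [[0.2,-0.35,-0.04],0]
    - [[0.2,-0.35,-0.04],0]
    - [[0.2,-0.35,-0.04],0]
    - [[0.2,-0.35,-0.04],0]
    - [[0.2,-0.35,-0.04],0]

```text
time_s: 1.88
tool_pos: [366.5, 250.4, 364.8]
tcp_rot: [-180.0, 0.1, -173.1]
force: [0.6, -0.5, -0.9]
grip_width: 1.005
```

>>> drive_tool:
  moves:
    - [[0.128,-0.22,-0.07],0.01]
    - [[0.128,-0.22,-0.07],0.01]
    - [[0.128,-0.22,-0.07],0.01]
    - [[0.128,-0.22,-0.07],0.01]
    - [[0.128,-0.22,-0.07],0.01]

```text
time_s: 2.3
tool_pos: [430.6, 140.5, 328.8]
tcp_rot: [-180.0, -0.1, -172.5]
force: [0.1, 1.0, -0.4]
grip_width: 0.998
```

Run:
```python
from h import *
s=robot.observe();p,d=robot.capture("wrist");T,P=T_cam("wrist",s);print(s["tool_pos"],s["tcp_rot"])
np.savez("w1.npz",p=p,d=d,T=T)
cv2.imwrite("pics/w1.png",p[:,:,::-1])
for t in ["pin","pin_grip","stand","guide_bush"]: print(t,[(np.round(b["xyz"]),round(b["score"],2)) for b in robot.boxes_of("wrist",t)])
W=world(d,T,P)
m=(W[...,2]>93)&(W[...,2]<108)&(d>0)&(np.hypot(W[...,0]-430,W[...,1]-140)<25)
print(m.sum(),W[m].mean(0),W[m].min(0),W[m].max(0))
vs,us=np.nonzero(m);print(us.mean(),vs.mean())
```

```text
[430.60911067 140.53124711 328.84944508] [-1.79995731e+02 -9.95831959e-02 -1.72466755e+02]
pin [(array([430., 143.,  97.]), 0.59)]
pin_grip [(array([424., 141.,  99.]), 0.67)]
stand [(array([420., 142.,  49.]), 0.7)]
guide_bush [(array([586.,  67.,  43.]), 0.96), (array([468.,  12.,  30.]), 0.95)]
1434 [428.28683159 144.66496917 100.02089605] [418.67219362 134.21893113  93.02306228] [440.10344063 155.6201124  102.49234231]
325.2050209205021 265.37587168758716
```

View pics/w1.png

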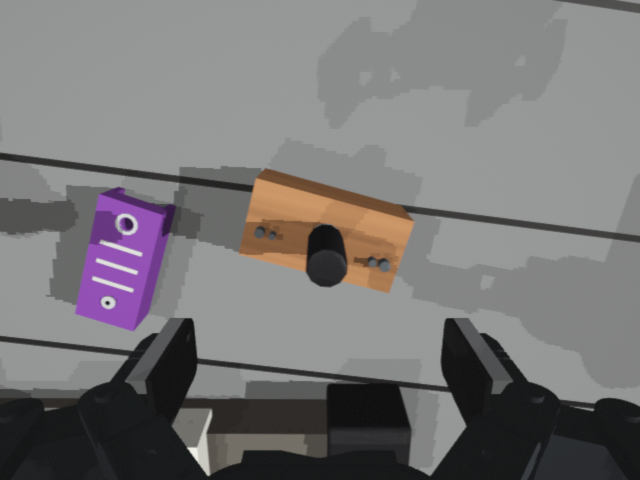

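Run:
```python
from h import *
z=np.load("w1.npz");T=z["T"];P=robot.camera_params("wrist");d=z["d"]
print(onplane(326.5,267,100,T,P))
W=world(d,T,P)
m=(W[...,2]>99)&(W[...,2]<102)&(np.hypot(W[...,0]-430,W[...,1]-140)<25)
c=W[m];print(len(c),c.mean(0),c.min(0),c.max(0),(c.min(0)+c.max(0))/2)
v,u=np.nonzero(m);print(u.min(),u.max(),v.min(),v.max())
# shank/ stand top
m=(abs(W[...,2]-46)<2.5)&(np.hypot(W[...,0]-430,W[...,1]-140)<65)
x=W[m][:,:2].astype(np.float32);print(np.median(W[m][:,2]),cv2.minAreaRect(x))
```

```text
[429.04978863 145.42775249 100.        ]
1210 [429.28122281 144.81706634 100.57209111] [419.2021303  134.53382472  99.00586232] [439.8597179  155.33387892 101.99673185] [429.5309241  144.93385182 100.50129709]
305 346 248 287
46.78893557978424 ((430.0997619628906, 145.10726928710938), (100.441650390625, 50.88921356201172), 81.93177032470703)
```

>>> drive_tool:
  moves:
    - [[-0.002,0.009,-0.06],0]
    - [[-0.002,0.009,-0.12],0]
    - [[-0.002,0.009,-0.186],0]
    - [[-0.002,0.009,-0.186],0]

```text
time_s: 2.88
tool_pos: [425.5, 147.8, 230.7]
tcp_rot: [-180.0, -0.7, -172.0]
force: [-1.0, -0.3, -0.9]
grip_width: 0.996
```

>>> drive_tool:
  moves:
    - [[0,0,0],0]
    - [[0,0,0],0]
    - [[0,0,0],0]
    - [[0,0,0],0]
    - [[0,0,0],0]
  gripper: 0.05
  squeeze: 60

```text
time_s: 3.3
tool_pos: [429.7, 147.2, 238.6]
tcp_rot: [-180.0, 0.2, -172.2]
force: [-0.4, -1.8, 0.5]
grip_width: 0.299
```

>>> drive_tool:
  moves:
    - [[0,0,0],0]
    - [[0,0,0],0]
    - [[0,0,0],0]

```text
time_s: 3.55
tool_pos: [429.9, 146.7, 238.5]
tcp_rot: [-179.9, 0.2, -172.2]
force: [0.5, -3.6, 6.6]
grip_width: 0.243
```

Run:
```python
from h import *
s=robot.observe();p,d=robot.capture("wrist");print(s["tool_pos"],s["tcp_rot"],s["force"],s["torque"],s["grip_width"])
cv2.imwrite("pics/w2.png",p[:,:,::-1])
```

```text
[429.9331329  146.70984512 238.5399829 ] [-1.79902214e+02  1.64306272e-01 -1.72192241e+02] [ 0.50231598 -3.57614967  6.62300065] [-0.80545185  0.0748201   0.0271949 ] 0.24282875942388152
```

View pics/w2.png

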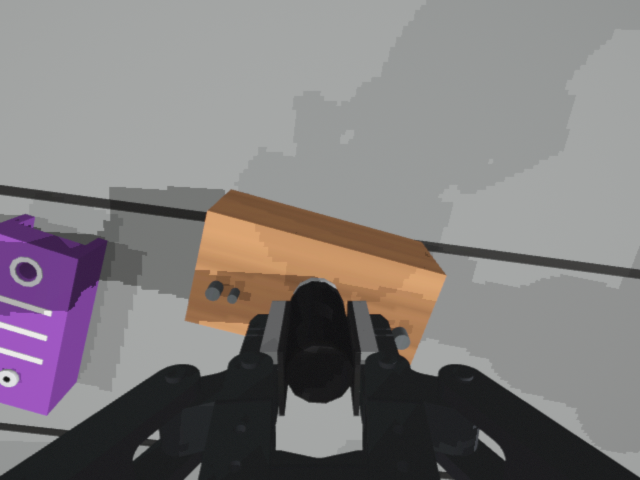

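>>> drive_tool:
  moves:
    - [[0,-0.003,0],0]
    - [[0,-0.003,0],0]
    - [[0,-0.003,0],0]

```text
time_s: 3.85
tool_pos: [429.9, 145.8, 238.5]
tcp_rot: [179.9, 0.2, -172.2]
force: [-0.2, 0.5, 5.7]
grip_width: 0.242
```

>>> drive_tool:
  moves:
    - [[0,0,0.03],0]
    - [[0,0,0.06],0]
    - [[0,0,0.09],0]
    - [[0,0,0.13],0]
    - [[0,0,0.17],0]

```text
time_s: 4.27
tool_pos: [428.6, 145.5, 321.9]
tcp_rot: [180.0, -0.1, -172.2]
force: [0.9, 0.3, -0.0]
grip_width: 0.241
```

>>> drive_tool:
  moves:
    - [[0,0,0],0]
    - [[0,0,0],0]
    - [[0,0,0],0]

```text
time_s: 4.52
tool_pos: [428.5, 145.5, 320.4]
tcp_rot: [180.0, -0.1, -172.2]
force: [-1.7, -0.2, -0.7]
grip_width: 0.238
```

Run:
```python
from h import *
s=robot.observe();p,d=robot.capture("wrist");T,P=T_cam("wrist",s);print(s["tool_pos"],s["tcp_rot"],s["force"],s["torque"],s["grip_width"])
np.savez("w3.npz",p=p,d=d,T=T)
cv2.imwrite("pics/w3.png",p[:,:,::-1])
g=s["tool_pos"]
for k in (155,155+77.5): print(proj(g-[0,0,k],T,P))
```

```text
[428.53431485 145.48681089 320.39436122] [ 1.79987157e+02 -9.98223943e-02 -1.72201739e+02] [-1.67018192 -0.16600401 -0.67461571] [-0.00755906  0.02720607 -0.00467408] 0.23846526187043177
(np.float64(315.3579664268472), np.float64(347.94926026147436))
(np.float64(316.3335366809653), np.float64(266.1038101510075))
```

View pics/w3.png

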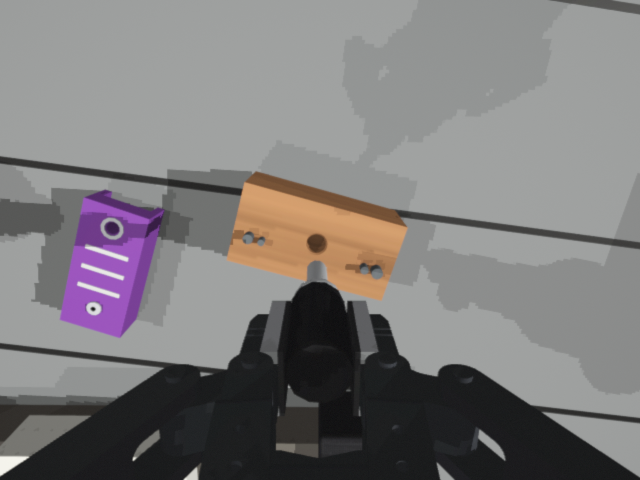

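>>> drive_tool:
  moves:
    - [[0.2,-0.173,0],0]
    - [[0.2,-0.173,0],0]
    - [[0.2,-0.173,0],0]
    - [[0.2,-0.173,0],0]

```text
time_s: 4.9
tool_pos: [531.7, 55.7, 320.0]
tcp_rot: [-179.9, -0.0, -172.4]
force: [-0.5, 0.4, -0.6]
grip_width: 0.241
```

>>> drive_tool:
  moves:
    - [[0.2,-0.173,0],-0.01]
    - [[0.2,-0.173,0],-0.01]
    - [[0.2,-0.173,0],-0.01]
    - [[0.2,-0.173,0],-0.01]
    - [[0.2,-0.173,0],-0.01]

```text
time_s: 5.32
tool_pos: [629.9, -29.2, 319.3]
tcp_rot: [179.9, -0.2, -173.2]
force: [-0.1, 0.5, -1.5]
grip_width: 0.24
```

>>> drive_tool:
  moves:
    - [[0,0,0],0]
    - [[0,0,0],0]
    - [[0,0,0],0]
    - [[0,0,0],0]

```text
time_s: 5.65
tool_pos: [628.1, -26.3, 321.7]
tcp_rot: [180.0, -0.0, -173.0]
force: [0.0, 0.5, 0.0]
grip_width: 0.244
```

Run:
```python
from h import *
s=robot.observe();p,d=robot.capture("wrist");T,P=T_cam("wrist",s);print(s["tool_pos"],s["tcp_rot"],s["force"],s["torque"],s["grip_width"])
np.savez("w4.npz",p=p,d=d,T=T)
cv2.imwrite("pics/w4.png",p[:,:,::-1])
for t in ["guide_bush"]: print(t,[(np.round(b["xyz"]),round(b["score"],2)) for b in robot.boxes_of("wrist",t)])
W=world(d,T,P)
m=(W[...,2]>50)&(W[...,2]<75)&(d>0);print(np.median(W[m][:,2]))
```

```text
[628.13800624 -26.3333533  321.69621377] [ 1.79987949e+02 -1.30606767e-02 -1.72977171e+02] [0.02766411 0.51520853 0.04091074] [0.03598073 0.00672294 0.01132426] 0.24400307536422997
guide_bush [(array([615.,  14.,  65.]), 0.85), (array([504.,   6.,  28.]), 0.79), (array([ 766., -196.,   38.]), 0.75)]
62.34471705450345
```

View pics/w4.png

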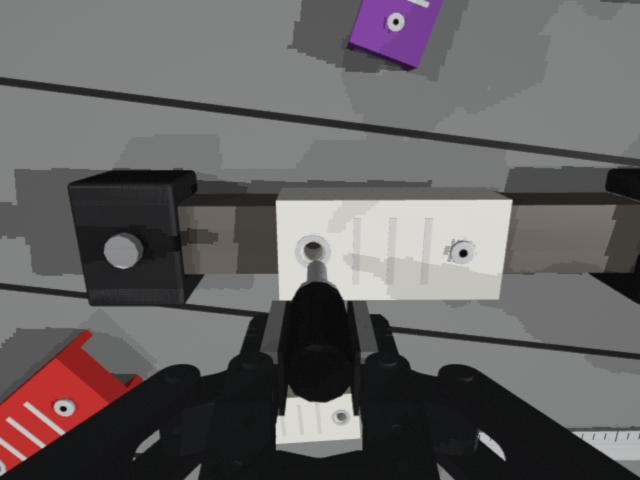

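Run:
```python
from h import *
z=np.load("w4.npz");T=z["T"];P=robot.camera_params("wrist");p=z["p"]
im=cv2.resize(p[215:315,260:380],None,fx=6,fy=6,interpolation=cv2.INTER_CUBIC)
cv2.imwrite("pics/w4z.png",im[:,:,::-1])
for c in [(313,251),(462.5,252.5)]: print(onplane(*c,62,T,P))
```

```text
[629.82802182 -28.17005819  62.        ]
[620.26540997  57.16821072  62.        ]
```

View pics/w4z.png

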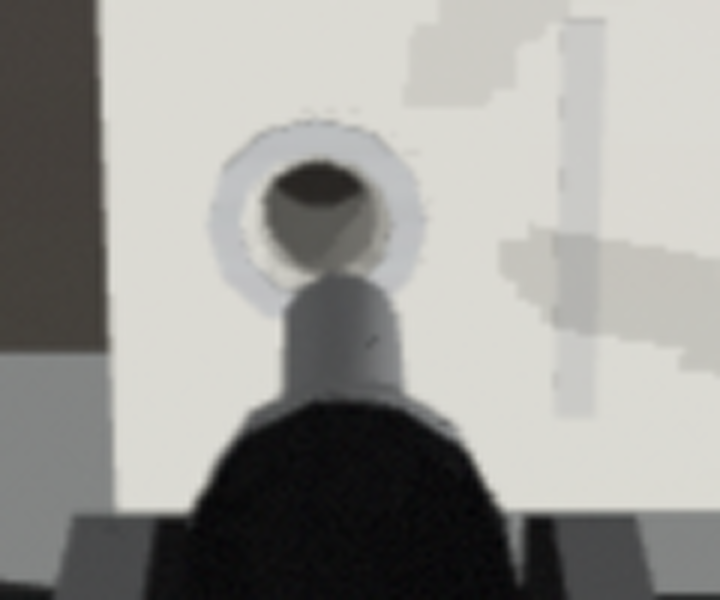

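Run:
```python
from h import *
z=np.load("w4.npz");T=z["T"];P=robot.camera_params("wrist")
t=np.array([628.14,-26.33,321.7])
for L in (232.5,230,227.5):
  for r in (0,3,5): print(L,r,np.round(proj(t-[r*np.cos(np.radians(7)),r*np.sin(np.radians(7)),L],T,P),1))
print(proj([629.8,-28.2,62],T,P))
```

```text
232.5 0 [316.3 265.5]
232.5 3 [316.3 260. ]
232.5 5 [316.3 256.3]
230 0 [316.3 267.2]
230 3 [316.3 261.7]
230 5 [316.3 257.9]
227.5 0 [316.3 269. ]
227.5 3 [316.3 263.4]
227.5 5 [316.3 259.6]
(np.float64(312.9539339670676), np.float64(250.94806399625568))
```

>>> drive_tool:
  moves:
    - [[0.003,-0.004,-0.02],0]
    - [[0.003,-0.004,-0.036],0]
    - [[0.003,-0.004,-0.036],0]
    - [[0.003,-0.004,-0.036],0]
    - [[0.003,-0.004,-0.036],0]

```text
time_s: 6.17
tool_pos: [630.4, -29.5, 303.2]
tcp_rot: [180.0, -0.0, -173.1]
force: [0.6, 0.2, -0.6]
grip_width: 0.241
```

>>> drive_tool:
  moves:
    - [[0,0,0],0]
    - [[0,0,0],0]
    - [[0,0,0],0]
    - [[0,0,0],0]

```text
time_s: 6.5
tool_pos: [630.6, -29.5, 304.0]
tcp_rot: [-180.0, 0.0, -173.1]
force: [0.2, -0.6, -1.5]
grip_width: 0.24
```

Run:
```python
from h import *
s=robot.observe();p,d=robot.capture("wrist");T,P=T_cam("wrist",s);print(s["tool_pos"],s["tcp_rot"],s["force"],s["torque"],s["grip_width"])
np.savez("w5.npz",p=p,d=d,T=T)
im=cv2.resize(p[205:305,260:380],None,fx=6,fy=6,interpolation=cv2.INTER_CUBIC)
cv2.imwrite("pics/w5.png",im[:,:,::-1])
t=s["tool_pos"]
for r in (0,3): print(np.round(proj(t-[r,0,231.5],T,P),1))
print(proj([629.8,-28.2,62],T,P))
print(robot.observe()["tool_pos"])
```

```text
[630.56965881 -29.48600094 304.02842572] [-1.79992997e+02  3.16937374e-02 -1.73059616e+02] [ 0.2102493  -0.59804304 -1.49343405] [ 0.00296392 -0.04012034  0.06950335] 0.24036452652416082
[316.5 265.9]
[317.2 260.4]
(np.float64(319.13160496491474), np.float64(257.7160425550374))
[630.53502756 -29.46982755 303.95375195]
```

View pics/w5.png

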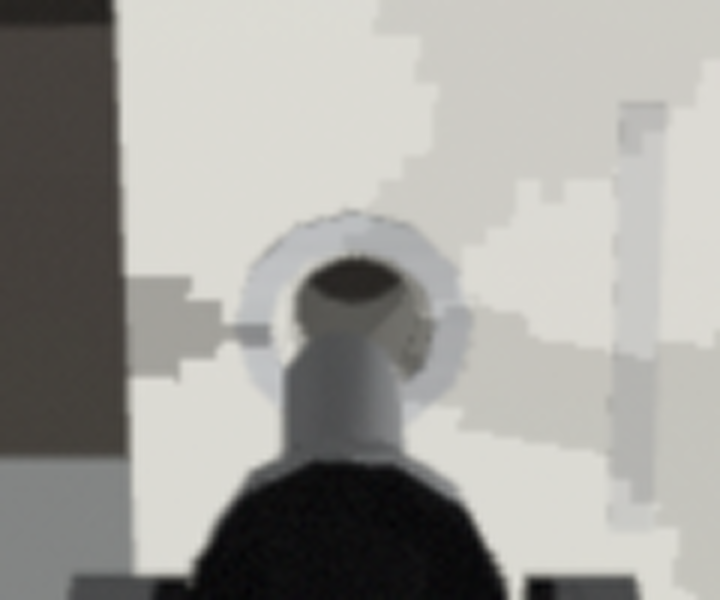

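>>> drive_tool:
  moves:
    - [[-0.001,0.002,0],0]
    - [[-0.001,0.002,-0.01],0]
    - [[-0.001,0.002,-0.02],0]
    - [[-0.001,0.002,-0.02],0]
    - [[-0.001,0.002,-0.02],0]

```text
time_s: 6.97
tool_pos: [629.7, -28.4, 292.7]
tcp_rot: [180.0, -0.1, -173.1]
force: [0.3, 0.2, -0.8]
grip_width: 0.244
```

>>> drive_tool:
  moves:
    - [[0,0,-0.004],0]
    - [[0,0,-0.008],0]
    - [[0,0,-0.012],0]
    - [[0,0,-0.012],0]
    - [[0,0,-0.012],0]

```text
time_s: 7.38
tool_pos: [629.9, -28.5, 287.5]
tcp_rot: [180.0, -0.0, -173.1]
force: [-0.3, 0.3, -0.9]
grip_width: 0.241
```

Run:
```python
from h import *
s=robot.observe();p,d=robot.capture("wrist");T,P=T_cam("wrist",s);print(s["tool_pos"],s["tcp_rot"],s["force"],s["torque"],s["grip_width"])
im=cv2.resize(p[205:305,260:380],None,fx=6,fy=6,interpolation=cv2.INTER_CUBIC)
cv2.imwrite("pics/w6.png",im[:,:,::-1])
```

```text
[629.92392981 -28.46240301 287.49157147] [ 1.79995043e+02 -2.03264605e-02 -1.73058833e+02] [-0.28469784  0.31516919 -0.88498503] [-1.84147386e-02 -1.71561841e-02 -3.99570949e-05] 0.24146452599693893
```

View pics/w6.png

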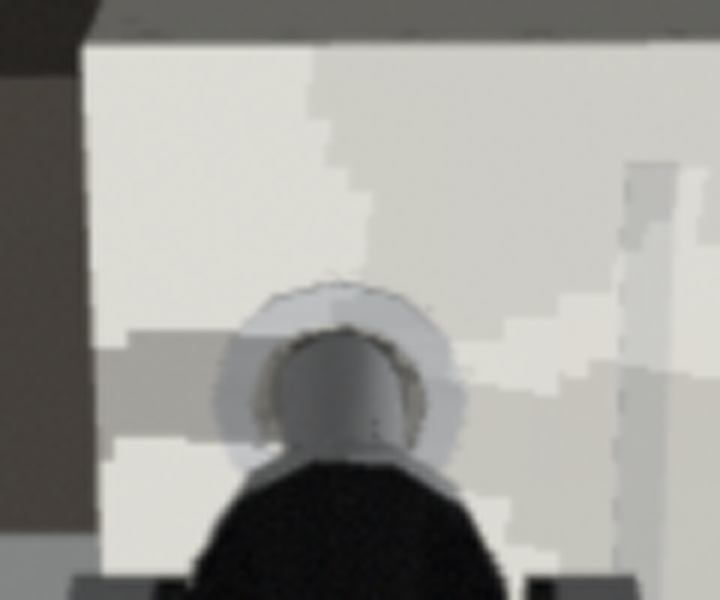

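The nose is inside the bushing and centred (shank columns 280–403 within hole 252–425 of the zoomed view). I'll go down to just above the batten, then step to contact.

>>> drive_tool:
  moves:
    - [[0,0,-0.006],0]
    - [[0,0,-0.012],0]
    - [[0,0,-0.018],0]
    - [[0,0,-0.024],0]
    - [[0,0,-0.024],0]

```text
time_s: 7.85
tool_pos: [629.7, -28.4, 274.6]
tcp_rot: [180.0, -0.1, -173.1]
force: [0.3, -0.8, -1.2]
grip_width: 0.241
```

>>> drive_tool:
  moves:
    - [[0,0,-0.002],0]
    - [[0,0,-0.002],0]
    - [[0,0,-0.004],0]
    - [[0,0,-0.004],0]
    - [[0,0,-0.004],0]

```text
time_s: 8.27
tool_pos: [630.0, -28.4, 273.7]
tcp_rot: [-180.0, 0.0, -173.1]
force: [0.5, 0.2, -0.7]
grip_width: 0.242
```

>>> drive_tool:
  moves:
    - [[0,0,-0.001],0]
    - [[0,0,-0.002],0]
    - [[0,0,-0.002],0]
    - [[0,0,-0.002],0]

```text
time_s: 8.6
tool_pos: [630.0, -28.5, 272.7]
tcp_rot: [-180.0, 0.0, -173.1]
force: [-0.2, 0.0, -0.9]
grip_width: 0.243
```

>>> drive_tool:
  moves:
    - [[0,0,-0.001],0]
    - [[0,0,-0.002],0]
    - [[0,0,-0.002],0]
    - [[0,0,-0.002],0]

```text
time_s: 8.93
tool_pos: [630.2, -28.5, 272.6]
tcp_rot: [-180.0, 0.0, -173.1]
force: [-1.3, 1.1, 5.2]
grip_width: 0.237
```

>>> drive_tool:
  moves:
    - [[-0.0002,0.002,-0.0003],0]
    - [[-0.0005,0.004,-0.0003],0]
    - [[-0.0007,0.006,-0.0003],0]
    - [[-0.001,0.008,-0.0003],0]
    - [[-0.001,0.008,-0.0003],0]

```text
time_s: 9.35
tool_pos: [630.0, -25.1, 272.6]
tcp_rot: [-179.8, 0.1, -173.1]
force: [0.4, -3.9, 4.3]
grip_width: 0.242
```

>>> drive_tool:
  moves:
    - [[-0.0002,0.002,-0.0004],0]
    - [[-0.0005,0.004,-0.0004],0]
    - [[-0.0007,0.006,-0.0004],0]
    - [[-0.001,0.008,-0.0004],0]
    - [[-0.001,0.008,-0.0004],0]

```text
time_s: 9.77
tool_pos: [629.6, -21.1, 272.6]
tcp_rot: [-179.8, 0.2, -173.1]
force: [0.5, -3.6, 5.3]
grip_width: 0.242
```

>>> drive_tool:
  moves:
    - [[-0.0002,0.002,-0.0003],0]
    - [[-0.0005,0.004,-0.0003],0]
    - [[-0.0007,0.006,-0.0003],0]
    - [[-0.001,0.008,-0.0003],0]
    - [[-0.001,0.008,-0.0003],0]

```text
time_s: 10.18
tool_pos: [629.2, -17.2, 272.6]
tcp_rot: [-179.8, 0.2, -173.1]
force: [-0.8, -4.2, 6.1]
grip_width: 0.239
```

>>> drive_tool:
  moves:
    - [[-0.0002,0.0015,0],0]
    - [[-0.0004,0.003,0],0]
    - [[-0.0005,0.004,0],0]
    - [[-0.0005,0.004,0],0]

```text
time_s: 10.52
tool_pos: [628.9, -15.3, 272.6]
tcp_rot: [-179.8, 0.2, -173.1]
force: [-0.6, -4.3, 6.4]
grip_width: 0.24
```

>>> drive_tool:
  moves:
    - [[-0.0002,0.0015,0],0]
    - [[-0.0004,0.003,0],0]
    - [[-0.0005,0.004,0],0]
    - [[-0.0005,0.004,0],0]

```text
time_s: 10.85
tool_pos: [628.7, -13.3, 272.6]
tcp_rot: [-179.8, 0.2, -173.1]
force: [0.0, -5.6, 6.0]
grip_width: 0.242
```

>>> drive_tool:
  moves:
    - [[-0.0002,0.0015,0],0]
    - [[-0.0004,0.003,0],0]
    - [[-0.0005,0.004,0],0]
    - [[-0.0005,0.004,0],0]

```text
time_s: 11.18
tool_pos: [628.4, -11.3, 272.6]
tcp_rot: [-179.8, 0.2, -173.1]
force: [-0.0, -5.5, 5.1]
grip_width: 0.243
```

>>> drive_tool:
  moves:
    - [[-0.0002,0.0015,-0.0002],0]
    - [[-0.0004,0.003,-0.0002],0]
    - [[-0.0005,0.004,-0.0002],0]
    - [[-0.0005,0.004,-0.0002],0]

```text
time_s: 11.52
tool_pos: [628.2, -9.3, 272.6]
tcp_rot: [-179.8, 0.2, -173.1]
force: [0.0, -5.0, 7.1]
grip_width: 0.241
```

>>> drive_tool:
  moves:
    - [[-0.0002,0.0015,0],0]
    - [[-0.0004,0.003,0],0]
    - [[-0.0005,0.004,0],0]
    - [[-0.0005,0.004,0],0]

```text
time_s: 11.85
tool_pos: [628.0, -7.3, 272.6]
tcp_rot: [-179.8, 0.2, -173.1]
force: [-0.4, -4.9, 5.7]
grip_width: 0.244
```

>>> drive_tool:
  moves:
    - [[-0.0002,0.0015,0],0]
    - [[-0.0004,0.003,0],0]
    - [[-0.0005,0.004,0],0]
    - [[-0.0005,0.004,0],0]

```text
time_s: 12.18
tool_pos: [627.7, -5.3, 272.6]
tcp_rot: [-179.8, 0.2, -173.1]
force: [0.1, -5.0, 6.3]
grip_width: 0.242
```

>>> drive_tool:
  moves:
    - [[-0.0002,0.0015,0],0]
    - [[-0.0004,0.003,0],0]
    - [[-0.0005,0.004,0],0]
    - [[-0.0005,0.004,0],0]

```text
time_s: 12.52
tool_pos: [627.5, -3.3, 272.5]
tcp_rot: [-179.8, 0.2, -173.1]
force: [-0.0, -4.8, 6.8]
grip_width: 0.242
```

>>> drive_tool:
  moves:
    - [[-0.0002,0.0015,0],0]
    - [[-0.0004,0.003,0],0]
    - [[-0.0005,0.004,0],0]
    - [[-0.0005,0.004,0],0]

```text
time_s: 12.85
tool_pos: [627.2, -1.3, 272.6]
tcp_rot: [-179.8, 0.2, -173.1]
force: [0.5, -3.9, 5.3]
grip_width: 0.241
```

>>> drive_tool:
  moves:
    - [[-0.0002,0.0015,0],0]
    - [[-0.0004,0.003,0],0]
    - [[-0.0005,0.004,0],0]
    - [[-0.0005,0.004,0],0]

```text
time_s: 13.18
tool_pos: [627.0, 0.8, 272.4]
tcp_rot: [-179.8, 0.2, -173.1]
force: [-0.2, -4.8, 6.8]
grip_width: 0.243
```

>>> drive_tool:
  moves:
    - [[-0.0002,0.0015,0],0]
    - [[-0.0004,0.003,0],0]
    - [[-0.0005,0.004,0],0]
    - [[-0.0005,0.004,0],0]

```text
time_s: 13.52
tool_pos: [625.8, 3.7, 270.4]
tcp_rot: [179.9, -0.0, -173.1]
force: [0.5, -1.0, -0.1]
grip_width: 0.24
```

>>> drive_tool:
  moves:
    - [[-0.0002,0.0015,0],0]
    - [[-0.0004,0.003,0],0]
    - [[-0.0005,0.004,0],0]
    - [[-0.0005,0.004,0],0]

```text
time_s: 13.85
tool_pos: [625.3, 6.0, 270.1]
tcp_rot: [179.9, -0.1, -173.0]
force: [-0.7, -0.8, -1.0]
grip_width: 0.237
```

The nose dropped in (z 272.6 → 270.2, with both down and side force gone). Next I push down gently and watch the side forces.

>>> drive_tool:
  moves:
    - [[0,0,-0.001],0]
    - [[0,0,-0.002],0]
    - [[0,0,-0.004],0]
    - [[0,0,-0.004],0]
    - [[0,0,-0.004],0]

```text
time_s: 14.27
tool_pos: [625.6, 5.7, 268.9]
tcp_rot: [180.0, -0.0, -173.1]
force: [-0.2, -0.6, -0.5]
grip_width: 0.239
```

>>> drive_tool:
  moves:
    - [[0,0,-0.001],0]
    - [[0,0,-0.002],0]
    - [[0,0,-0.004],0]
    - [[0,0,-0.004],0]
    - [[0,0,-0.004],0]

```text
time_s: 14.68
tool_pos: [625.7, 5.5, 267.0]
tcp_rot: [180.0, -0.0, -173.1]
force: [-0.1, -0.4, -0.5]
grip_width: 0.24
```

>>> drive_tool:
  moves:
    - [[0,0,-0.003],0]
    - [[0,0,-0.006],0]
    - [[0,0,-0.009],0]
    - [[0,0,-0.012],0]
    - [[0,0,-0.012],0]

```text
time_s: 15.1
tool_pos: [625.5, 5.6, 260.5]
tcp_rot: [180.0, -0.0, -173.1]
force: [-0.3, 0.8, -1.4]
grip_width: 0.24
```

>>> drive_tool:
  moves:
    - [[0,0,-0.003],0]
    - [[0,0,-0.006],0]
    - [[0,0,-0.008],0]
    - [[0,0,-0.008],0]
    - [[0,0,-0.008],0]

```text
time_s: 15.52
tool_pos: [625.7, 5.5, 257.0]
tcp_rot: [180.0, -0.0, -173.1]
force: [-0.7, 0.9, -1.3]
grip_width: 0.241
```

>>> drive_tool:
  moves:
    - [[0,0,-0.001],0]
    - [[0,0,-0.002],0]
    - [[0,0,-0.003],0]
    - [[0,0,-0.003],0]
    - [[0,0,-0.003],0]

```text
time_s: 15.93
tool_pos: [625.7, 5.5, 255.6]
tcp_rot: [180.0, -0.0, -173.1]
force: [0.4, -1.3, -1.1]
grip_width: 0.242
```

>>> drive_tool:
  moves:
    - [[0,0,-0.001],0]
    - [[0,0,-0.002],0]
    - [[0,0,-0.003],0]
    - [[0,0,-0.003],0]
    - [[0,0,-0.003],0]

```text
time_s: 16.35
tool_pos: [625.9, 5.5, 254.8]
tcp_rot: [-180.0, 0.0, -173.1]
force: [-1.1, 0.2, 3.9]
grip_width: 0.242
```

>>> drive_tool:
  moves:
    - [[0,0,0],0]
    - [[0,0,0],0]
    - [[0,0,0],0]
    - [[0,0,0],0]
    - [[0,0,0],0]
  gripper: 0.9

```text
time_s: 16.77
tool_pos: [625.7, 5.5, 253.9]
tcp_rot: [180.0, -0.0, -173.1]
force: [0.6, -0.7, 0.2]
grip_width: 0.901
```

>>> drive_tool:
  moves:
    - [[0,0,0],0]
    - [[0,0,0],0]
    - [[0,0,0.03],0]
    - [[0,0,0.06],0]
    - [[0,0,0.1],0]

```text
time_s: 17.18
tool_pos: [625.2, 5.6, 303.0]
tcp_rot: [180.0, -0.2, -173.1]
force: [-0.4, -0.2, -0.4]
grip_width: 0.899
```

>>> drive_tool:
  moves:
    - [[0,0,0.06],0]
    - [[0,0,0.12],0]
    - [[0,0,0.12],0]
    - [[0,0,0.12],0]
    - [[0,0,0.12],0]

```text
time_s: 17.6
tool_pos: [625.6, 5.5, 363.8]
tcp_rot: [180.0, -0.0, -173.1]
force: [-0.7, -0.3, 0.1]
grip_width: 0.898
```

Run:
```python
from h import *
s=robot.observe();p,d=robot.capture("wrist");T,P=T_cam("wrist",s);print(s["tool_pos"],s["tcp_rot"],s["force"],s["grip_width"])
cv2.imwrite("pics/w7.png",p[:,:,::-1])
W=world(d,T,P)
r=np.hypot(W[...,0]-625.7,W[...,1]-5.5)
m=(W[...,2]>100)&(r<25)&(d>0);c=W[m];print(m.sum(),np.median(c[:,2]),c[:,2].max(), (c.min(0)+c.max(0))/2)
p,d=robot.capture("scene")
cv2.imwrite("pics/s7.png",p[:,:,::-1])
```

```text
[625.56740897   5.53334637 363.78003726] [ 1.79996378e+02 -1.54819894e-02 -1.73059204e+02] [-0.67590451 -0.28746544  0.11508782] 0.8975894043241105
6480 267.6406717489627 278.79500450655013 [620.71575417   4.90347893 189.40573907]
```

View pics/w7.png

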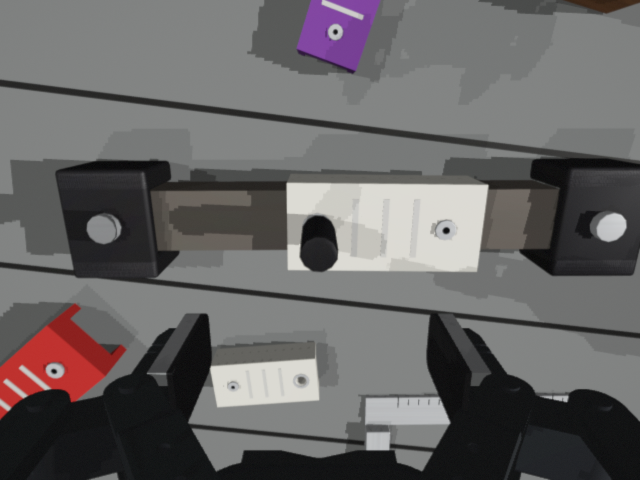

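View pics/s7.png

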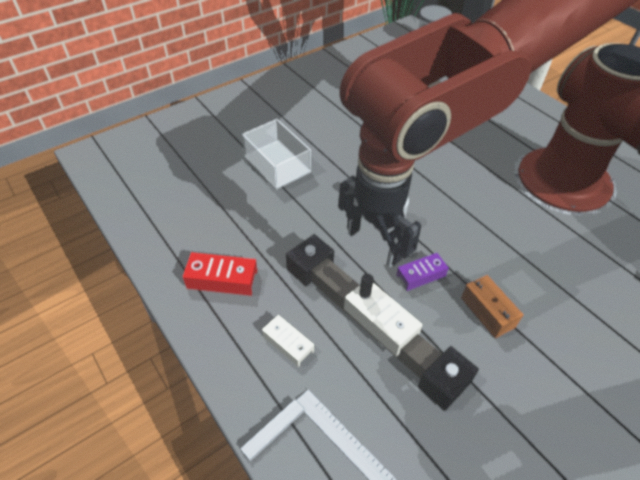

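Pin stands at wrist pixel (318,250) in the guide, with the gripper clear. I'll check handle height and tilt, then hand in.

Run:
```python
from h import *
s=robot.observe();p,d=robot.capture("wrist");T,P=T_cam("wrist",s)
W=world(d,T,P)
def blk(a,b): 
    m=(W[...,2]>a)&(W[...,2]<b)&(np.hypot(W[...,0]-625,W[...,1]-6)<30)&(d>0)
    c=W[m];return len(c),(c.min(0)+c.max(0))/2,np.median(c[:,2])
print("top",blk(112,122)); print("guide",np.median(W[200:215,380:460,2]))
for a in (70,80,90,100): print(a,blk(a,a+8))
```

```text
top (1174, array([624.68938747,   6.47000922, 115.53134785]), np.float64(116.55988791909053))
guide 62.90633792836948
70 (101, array([618.68834693,   5.99561922,  74.05777162]), np.float64(74.41500821643342))
80 (110, array([618.57118931,   6.15696372,  84.02127161]), np.float64(84.08503044928892))
90 (125, array([618.59613409,   5.90144183,  93.9645155 ]), np.float64(93.94507095220862))
100 (140, array([618.44996179,   6.20985534, 104.04589045]), np.float64(104.09634917144615))
```

Run:
```python
from bench import robot
print(robot.finish_job()); print(robot.observe()["time_s"])
```

```text
the job is handed in; nothing more can be done
None
the job is handed in; nothing more can be done
```

I pegged the guide to the batten's hole with the pin and handed the job in at about 18 s of the 67 s allowed; no verdict was reported.

I took the pin from the stand and lowered it through the wide bushing to the batten face. I then slid pin and guide about 32 mm towards the drill sleeve with some 5 to 8 N of downward push. The nose dropped in at about (626, 4) mm. I pushed the pin home with about 5 N on the collar, let go and backed off.

**Last checks:**
- **Seating:** the wrist depth put the handle top 53.7 mm above the guide face, against 54 mm expected with the collar seated.
- **Upright:** the handle axis stayed within about 0.3 mm over 30 mm of height, so the pin stands upright.
- **Guide:** its top read 62.9 mm, against 62 mm expected, which is within the calibration error, so it lies flat.
- **Forces:** side force on the tool stayed under about 6 N, and the highest downward reading was about 8 N, after adding back the pin's weight.
- **Other things:** in the final scene picture the acrylic box and the square look unmoved. The arm hid the dispenser there, but nothing passed near it.

No check failed. The one disagreement was early: the top and scene cameras differed by 3 to 5 mm on the pin and bushing, so I used the wrist camera for the final alignment.

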